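# Slide the culture dish home under the camera bridge and start the reading

## Task

Read this culture dish: push it flat along the worktop, between the flared guides and in under the low bridge of the dish reader, past the two spring plungers until it sits fully home against the two stop pins. Then press the round key on top of the bridge all the way down and let it come back up. Only push with the fingertips: do not lift or tip the dish, do not press the key before the dish is home, and leave the other things where they are.

Things in the scene. Friction and masses are not known exactly. Their poses are not given: they have to be found in the camera images.
- dish: Open culture dish (petri dish base filled with tan agar): a flat disc 62 mm across and 11 mm high, solid up to the rim, 21 to 42 g. It stands loose on the worktop in front of the reader. Origin at the centre of its underside, z up; being round, its yaw does not matter.
- reader: Dish reader, fixed: a white bridge on two grey rails. Origin on the worktop where the centre of the seated dish lies; x is the direction in which the dish goes in, y left, z up. In this frame (mm): bridge x -20 to 34, y -60 to 60, underside 14 up (3 above the dish), top at 36; a grey cover on it (x -15 to 29, y -18 to 22) reaches 44. The dish slides on the worktop itself, with no step.
- mouth (a point): On the worktop, middle of the mouth between the outer ends of the two guides: 60 mm before the reader's origin (its x = -60, y = 0). The smooth guides, 12 mm high, narrow from y = +-47 mm here to +-33 mm at x = -24 mm; from there to x = 34 mm the channel between the rails is 66 mm wide.
- stops (a point): On the worktop, midway between the two fixed steel stop pins (10 mm diameter, at x = 28, y = +-23 mm in the reader's frame), under the bridge. They stop the dish with its centre at the reader's origin; its rear edge is then at x = -31 mm, 11 mm in front of the bridge, so that a fingertip pushing it need not go under the bridge.
- plunger_left (a joint): Travel in m of the ball-nosed spring plunger in the left rail, x = -17 mm, +y side in the reader's frame, 6.5 mm above the worktop: 0 is out (8 mm into the channel), about 0.006 as the widest part of the dish passes. Pushing the dish past both plungers takes about 3 N.
- plunger_right (a joint): Travel in m of the ball-nosed spring plunger in the right rail, x = -17 mm, -y side in the reader's frame, 6.5 mm above the worktop: 0 is out (8 mm into the channel), about 0.006 as the widest part of the dish passes. Pushing the dish past both plungers takes about 3 N.
- key (a joint): Travel in m of the reader's round spring key: 0 is up, 0.004 fully down; fully down takes about 4 N and it springs back by itself.
- key_top (a point): Centre of the top of the round key on the right-hand part of the bridge's top, at x = 7, y = -38, z = 52 mm in the reader's frame. The key is 18 mm across and stands 4 mm proud of a black collar 34 mm across; fully down it is flush with the collar. Press straight down.
- timer: Bystander, to be left alone: kitchen-type timer, white, 62 x 62 x 17 mm. Origin at the centre of its underside.
- reagent_a: Bystander, to be left alone: small dropper bottle with a pointed cap, 27 mm diameter, 74 mm high. Origin at the centre of its underside.
- sample_cup: Bystander, to be left alone: lidded sample cup, 56 mm diameter, 58 mm high. Origin at the centre of its underside.
- marker: Bystander, to be left alone: marker pen lying down, 135 mm long, 17 mm thick. Origin at the centre of its underside.
- cassette: Bystander, to be left alone: flat test cassette, 70 x 20 x 5 mm. Origin at the centre of its underside.
- pouch: Bystander, to be left alone: flat foil pouch, 62 x 90 x 10 mm. Origin at the centre of its underside.
- reagent_d: Bystander, to be left alone: brown dropper bottle with a dark pointed cap, 33 mm diameter, 78 mm high. Origin at the centre of its underside.
Not all that is in view belongs to the job. Leave any red or turquoise look-alike of the dish alone.

How it is judged:
By the outcome, as a careful person would: the job done as asked, in the order asked, and still so for the second after the job is handed in, with the robot touching nothing.
It also fails if it takes over 51 s, if anything falls off the work surface, if the arm or the gripper's body presses on something with over 40 N, if the wrist force passes 120 N, or if a joint passes its speed limit or range.

## Robot

A 6-joint arm with a two-finger parallel gripper is mounted at the origin on a cart in front of the work surface, level with it; the furniture and walls round the work are solid. World frame = base frame: x ahead of the robot, y to its left, z up, the work surface at z = 0. Lengths are in m, angles in rad, forces in N, time in s.
With the tool pointing down it reaches from about 0.275 to 0.975 m from the base axis. Payload 8.4 kg.
Tool frame: the origin (TCP) lies between the finger pads; the fingertips stand 11 mm ahead of it and the grasp point (between the pads) lies 8 mm behind it (tips_ahead is the distance from the TCP to the fingertips, in m); z points along the fingers, y is the direction in which the jaws open and shut (so a half turn about z gives the same grasp; the last joint's range is limited). The gripper opens to 92 mm and grips with 3 to 60 N. Pads are 20 mm wide; open, the fingers measure 128 mm over their backs; the gripper's body (75 mm by 189 mm) begins 69 mm behind the grasp point.
Start: joints at [-1.282, 0.353, 1.633, -0, 1.155, -0.002], TCP at [0.179, -0.599, 0.226] pointing down, gripper open.
Joint ranges: [-2.63, 2.63], [-0.92, 2.1], [0.06, 2.66], [-1.3, 4.44], [0, 2.69], [-3.02, 3.02]. Speed limits (rad/s): [2.22, 2.22, 2.79, 3.14, 3.14, 3.14].

## Interface

Orientations are given as a rotation vector (axis times angle).
In Python, from station import sense, camera, job_done, tips_ahead gives the robot as it stands.
- The arm moves only by the tool move_arm, never from a script. Its argument "motion" is a list that holds one entry, the list of rows, each a list of 7 numbers: the shift along the tool's x, y, z in mm, then the turn, a rotation vector about the tool's x, y, z in rad, then the closure, from 0 (fully open) to 1 (shut). In form: [[[dx, dy, dz, wx, wy, wz, hand], ...]]. A call has 1 to 10 rows; each row shifts and turns the commanded pose from where the row before left it, along the tool's axes as they then stand; what a row does not reach is not made up. A row lasts 1/10 s, in which the tool goes at most 50 mm and 8.59 degrees, less where a joint would pass 70% of its speed; a pose out of reach is approached as far as the arm can. A call with a gripper value outside its range is refused whole. The fingers move at their own pace and stop on an object; "squeeze" is the grip in N (left out, the last holds). Time passes only in rows, so rows that do not move let the fingers close. It gives the time, the measured TCP pose, the force and the opening at its end, in the units of the state.
- sense(): the state, without advancing time (a new reading comes with each control period).
- camera(name): name is "scene" or "side" or "wrist"; returns a dict with "pixels" (400x640x3 uint8, red, green, blue), "depth" (400x640 float32, m along the optical axis (not along the pixel's ray), 0 where there is no reading), "mtx" (3x3 intrinsics, pixels), "extrinsics" (4x4, takes a point from world to camera coordinates); the wrist camera has in their place "tool_from_camera" (4x4, takes a point from camera to tool coordinates, whose origin is the TCP and whose axes are the flange's). Camera axes: x right, y down, z forward; pixel columns grow to the right and rows downward; lengths in m; the calibration is good to about 2 mm. A picture is of the moment at which its call begins: read the wrist's pose just before it.
- job_done(): hands the job in, once; it reports no verdict.
The state is a dict: "t": time; "joint_positions": joint angles; "dq": joint speeds; "tau": joint torques, N m; "tool_pos": TCP position; "orientation": TCP orientation; "wrist_force": force on the tool from outside, world axes, zero at the start; "moment": the same for the moment, N m; "width": finger opening in m.
Only numpy, scipy, OpenCV 4.12 (cv2) and the standard library are available. Lean on these libraries where they do the work, as an engineer would, in place of code of your own. Each camera call takes 0.05 s, during which the arm holds its last target.

## Working session

There is one attempt and no reset: what is moved stays moved. The work goes in short steps, Python scripts to look and compute and a tool call to move; the robot and the scene stay as the last step left them, time stands still between calls to the robot, and variables do not carry over. Pictures are saved under pics/ and viewed, and the job is handed in when it is done.

Besides the shell and the picture viewer there is one more tool, called after "Call:" as name([rows], argument=value, ...), one row to a line, values as JSON. move_arm: Moves the arm, as the interface text tells. Its arguments: {"type":"object","properties":{"motion":{"type":"array"},"squeeze":{"type":"number"}},"required":["motion"]}

```bash
ls; mkdir -p pics; cat > h.py <<'E'
import numpy as np, cv2
from station import sense, camera, job_done, tips_ahead
def shot(n,f):
    c=camera(n); cv2.imwrite('pics/'+f,cv2.cvtColor(c['pixels'],cv2.COLOR_RGB2BGR)); np.savez('pics/'+f[:-4]+'.npz',**c); return c
def world(c,u,v,d=None):
    d=c['depth'][int(round(v)),int(round(u))] if d is None else d
    p=np.linalg.inv(c['mtx'])@[u,v,1]*d
    return (np.linalg.inv(c['extrinsics'])@[*p,1])[:3]
def onplane(c,u,v,z):
    E=np.linalg.inv(c['extrinsics']); r=E[:3,:3]@np.linalg.inv(c['mtx'])@[u,v,1]; o=E[:3,3]
    return o+r*(z-o[2])/r[2]
def proj(c,p):
    q=c['mtx']@(c['extrinsics']@[*p,1])[:3]; return q[:2]/q[2]
E
python3 - <<'E'
from h import *
s=sense(); print(s, tips_ahead)
shot('scene','s0.png'); shot('side','d0.png')
E
```

```text
pics
{'t': 0.0, 'joint_positions': array([-1.28240406e+00,  3.53645788e-01,  1.63414209e+00, -1.18459360e-05,
        1.15517328e+00, -2.38862140e-03]), 'dq': array([ 0.00062805,  0.00028778, -0.00120044, -0.00051569,  0.00014599,
       -0.00074101]), 'tau': array([ 1.33948215e-03, -5.93838537e+01, -3.34212542e+01,  6.97534229e-02,
        2.33424181e-02, -9.79031324e-05]), 'tool_pos': array([ 0.1790546 , -0.59830209,  0.22486175]), 'orientation': array([-3.10710719e+00, -4.54961482e-01,  3.23061073e-04]), 'wrist_force': array([-0.52931682,  0.18595387, -0.10515841]), 'moment': array([-0.00604238, -0.02135361, -0.03511596]), 'width': 0.09206660892310972} 0.011
```

View pics/s0.png

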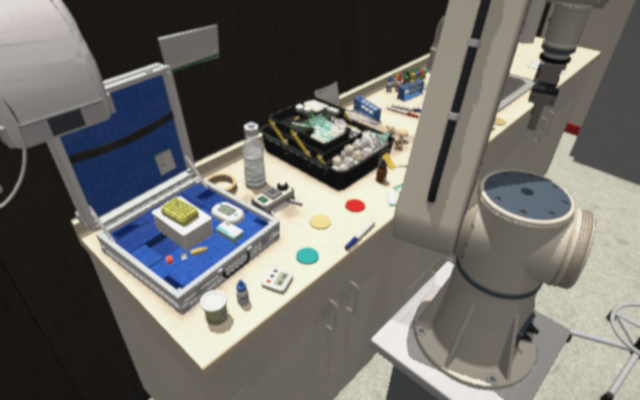

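View pics/d0.png

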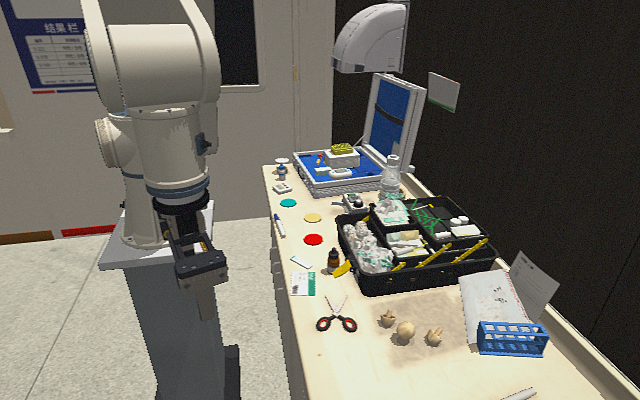

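The scene view shows three discs: tan at (320,222), red at (355,206) and turquoise at (307,256). The reader seems to be at (272,196). The side view shows the tan disc at (313,218) and the reader at (355,203). I'll enlarge both to confirm.

```bash
python3 - <<'E'
from h import *
a=cv2.imread('pics/s0.png')[160:280,220:420]; b=cv2.imread('pics/d0.png')[170:270,260:400]
cv2.imwrite('pics/c1.png',cv2.resize(a,None,fx=4,fy=4,interpolation=cv2.INTER_CUBIC))
cv2.imwrite('pics/c2.png',cv2.resize(b,None,fx=5,fy=5,interpolation=cv2.INTER_CUBIC))
for n in('s0','d0'):
    c=dict(np.load(f'pics/{n}.npz'))
    for u,v in {'s0':[(320,222),(355,206),(307,256),(272,196),(283,187),(498,122)],'d0':[(313,218),(313,240),(288,203),(355,203),(345,207)]}[n]: print(n,u,v,world(c,u,v).round(4),onplane(c,u,v,.011).round(4))
E
```

```text
s0 320 222 [ 0.4723 -0.0398  0.0032] [ 0.4663 -0.0329  0.011 ]
s0 355 206 [ 0.4463 -0.1606  0.0048] [ 0.4418 -0.1542  0.011 ]
s0 307 256 [0.4084 0.079  0.0019] [0.4021 0.0856 0.011 ]
s0 272 196 [0.6176 0.0036 0.0395] [ 0.6457 -0.0209  0.011 ]
s0 283 187 [ 0.617  -0.0392  0.0488] [ 0.6548 -0.0743  0.011 ]
s0 498 122 [ 0.3799 -0.9476  0.0014] [ 0.3737 -0.9284  0.011 ]
d0 313 218 [ 0.4814 -0.0485  0.0056] [ 0.4795 -0.0573  0.011 ]
d0 313 240 [ 0.4551 -0.1772  0.0074] [ 0.4541 -0.1823  0.011 ]
d0 288 203 [0.4139 0.0676 0.0071] [0.413  0.0606 0.011 ]
d0 355 203 [ 0.6242 -0.0514  0.0493] [0.6473 0.0151 0.011 ]
d0 345 207 [0.6081 0.0065 0.0036] [ 0.6041 -0.0061  0.011 ]
```

View pics/c1.png

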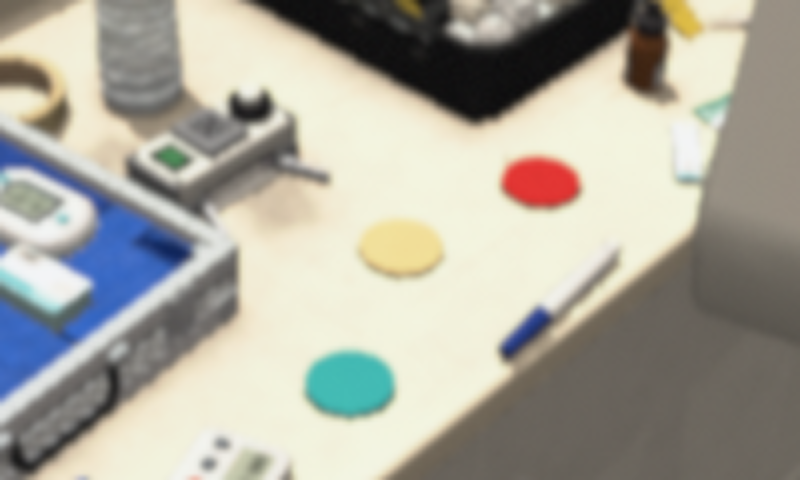

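View pics/c2.png

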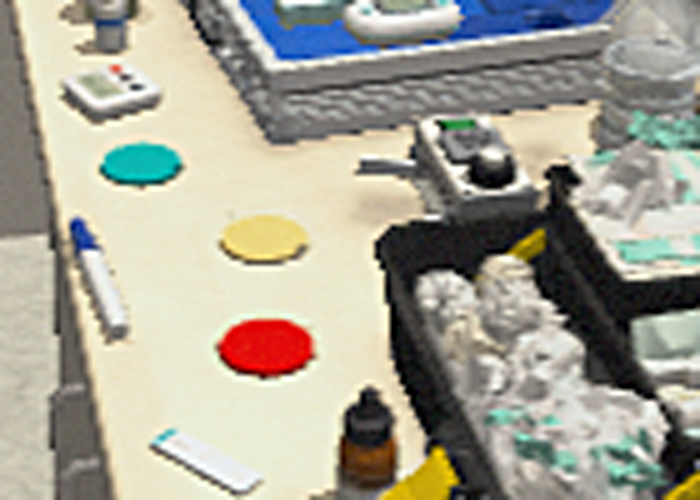

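The target is the tan disc at scene (320,222) / side (313,218). The red disc (355,206) and turquoise disc (307,256) are the look-alikes, and the reader with its black key lies behind the tan one. Next I'll move above it for a wrist view.

```bash
cat >> h.py <<'E'
from scipy.spatial.transform import Rotation as R
def tool_delta(target, yaw=None):
    """mm shift in current tool axes to world target TCP; yaw = desired world yaw of tool x"""
    s=sense(); r=R.from_rotvec(s['orientation']); M=r.as_matrix()
    print('t',round(s['t'],2),'pos',s['tool_pos'].round(4),'F',s['wrist_force'].round(2),'w',round(s['width'],4))
    print('tool x,y,z in world\n',M.T.round(3))
    print('shift tool mm',(M.T@(np.array(target)-s['tool_pos'])*1000).round(1))
    if yaw is not None:
        x=np.array([np.cos(yaw),np.sin(yaw),0]);z=np.array([0,0,-1.]);D=np.c_[x,np.cross(z,x),z]
        print('turn tool rotvec',(r.inv()*R.from_matrix(D)).as_rotvec().round(4))
E
python3 - <<'E'
from h import *
tool_delta([.47,-.04,.32],0)
c=dict(np.load('pics/s0.npz'))
for u,v in [(255,140),(255,170),(255,185),(265,190)]: print(world(c,u,v).round(3))
E
```

```text
t 0.1 pos [ 0.1791 -0.5984  0.225 ] F [0.68 0.76 0.08] w 0.0917
tool x,y,z in world
 [[ 0.958  0.287  0.   ]
 [ 0.287 -0.958 -0.001]
 [-0.     0.001 -1.   ]]
shift tool mm [ 438.8 -451.6  -94.5]
turn tool rotvec [-1.200e-03  2.000e-04  2.908e-01]
[ 0.729 -0.04   0.158]
[ 0.719 -0.024  0.067]
[ 0.72  -0.02   0.014]
[0.651 0.    0.042]
```

Call:
move_arm([
  [[10,-10,-15,0,0,0,0],[25,-25,-15,0,0,0,0],[31,-32,-15,0,0,0,0],[31,-32,-15,0,0,0,0],[31,-32,-15,0,0,0,0],[31,-32,-15,0,0,0,0],[31,-32,0,0,0,0,0],[31,-32,0,0,0,0,0],[31,-32,0,0,0,0,0],[31,-32,0,0,0,0,0]],
])

```text
t: 1.1
tool_pos: [0.3671, -0.2364, 0.3166]
orientation: [3.108, 0.455, 0.002]
wrist_force: [0.6, -0.5, 0.2]
width: 0.092
```

Call:
move_arm([
  [[31,-32,0,0,0,0.1,0],[31,-32,0,0,0,0.1,0],[31,-25,0,0,0,0.09,0],[20,-15,0,0,0,0,0],[0,0,0,0,0,0,0]],
])

```text
t: 1.6
tool_pos: [0.4619, -0.1167, 0.3164]
orientation: [-3.141, -0.006, -0.002]
wrist_force: [-0.5, 0.5, -0.6]
width: 0.0923
```

```bash
python3 - <<'E'
from h import *
tool_delta([.47,-.04,.32],0)
c=shot('wrist','w0.png'); print(c['tool_from_camera'].round(4),c['mtx'])
E
```

```text
t 1.6 pos [ 0.4619 -0.1167  0.3164] F [-0.5   0.51 -0.6 ] w 0.0923
tool x,y,z in world
 [[ 1.     0.004  0.001]
 [ 0.004 -1.    -0.001]
 [ 0.001  0.001 -1.   ]]
shift tool mm [  8.5 -76.7  -3.6]
turn tool rotvec [-0.0005 -0.0013  0.0041]
[[-2.000e-04 -9.719e-01 -2.353e-01  6.590e-02]
 [ 1.000e+00 -2.000e-04 -0.000e+00  2.000e-04]
 [-0.000e+00 -2.353e-01  9.719e-01 -1.595e-01]
 [ 0.000e+00  0.000e+00  0.000e+00  1.000e+00]] [[308.90548434   0.         322.72678445]
 [  0.         308.90548434 200.2229109 ]
 [  0.           0.           1.        ]]
```

View pics/w0.png

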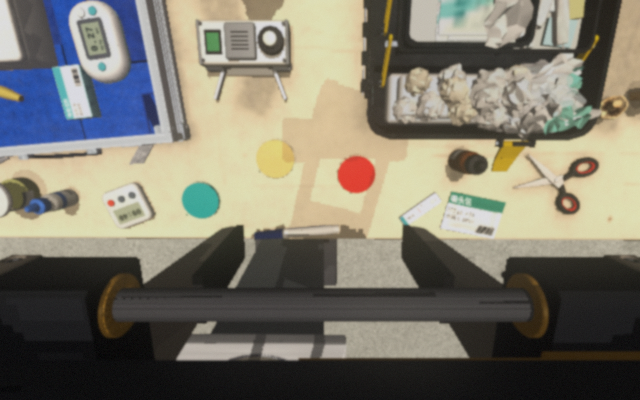

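The wrist view shows the tan dish at (275,159) and the reader at (243,45), with its guides at (222,85) and (280,85) and the key at (270,38). The red disc is at (356,174) and the turquoise one at (201,200). I'll measure these and take a closer view.

```bash
cat >> h.py <<'E'
def wshot(f):
    s=sense(); c=shot('wrist',f)
    T=np.eye(4);T[:3,:3]=R.from_rotvec(s['orientation']).as_matrix();T[:3,3]=s['tool_pos']
    c['extrinsics']=np.linalg.inv(T@c['tool_from_camera']); np.savez('pics/'+f[:-4]+'.npz',**c); return c
E
python3 - <<'E'
from h import *
c=wshot('w1.png')
for u,v,z in [(275,159,.011),(270,38,.052),(222,85,.012),(202,43,.036),(291,43,.036),(216,97,.012),(285,98,.012),(356,174,.011),(201,200,.011)]:
    print((u,v),world(c,u,v).round(4),onplane(c,u,v,z).round(4))
tool_delta([.5,-.03,.3],0)
E
```

```text
(275, 159) [ 0.4768 -0.0456  0.0057] [ 0.4773 -0.0464  0.011 ]
(270, 38) [ 0.6313 -0.0522  0.0574] [ 0.6326 -0.0514  0.052 ]
(222, 85) [ 5.831e-01  2.890e-02 -3.000e-04] [0.5816 0.0251 0.012 ]
(202, 43) [0.6305 0.0403 0.0352] [0.6304 0.04   0.036 ]
(291, 43) [ 6.393e-01 -7.260e-02 -1.000e-04] [ 0.6308 -0.076   0.036 ]
(216, 97) [0.5658 0.0363 0.0077] [0.5654 0.0349 0.012 ]
(285, 98) [ 0.5648 -0.0631  0.0071] [ 0.5644 -0.0637  0.012 ]
(356, 174) [ 0.454  -0.1692  0.0042] [ 0.4551 -0.1685  0.011 ]
(201, 200) [0.4123 0.0725 0.0053] [0.4137 0.0702 0.011 ]
t 1.7 pos [ 0.4599 -0.1186  0.316 ] F [-1.12  0.47 -0.42] w 0.0917
tool x,y,z in world
 [[ 1.     0.003 -0.   ]
 [ 0.003 -1.     0.   ]
 [-0.    -0.    -1.   ]]
shift tool mm [ 40.4 -88.5  16. ]
turn tool rotvec [0.0002 0.0003 0.0027]
```

Call:
move_arm([
  [[7,-20,10,0,0,0,0.5],[10,-30,20,0,0,0,0.8],[10,-30,20,0,0,0,0.8],[3,-8,10,0,0,0,0.8],[0,0,0,0,0,0,0.8],[0,0,0,0,0,0,0.8]],
])

```text
t: 2.3
tool_pos: [0.49, -0.0323, 0.2562]
orientation: [3.141, 0.001, 0.0]
wrist_force: [-0.6, 0.0, 0.2]
width: 0.0465
```

```bash
python3 - <<'E'
from h import *
for i in range(3): print(sense()['tool_pos'])
tool_delta([.49,-.03,.25],0)
wshot('w2.png')
print(sense()['tool_pos'])
E
```

```text
[ 0.48995702 -0.03231237  0.25619541]
[ 0.48995702 -0.03231237  0.25619541]
[ 0.48995702 -0.03231237  0.25619541]
t 2.3 pos [ 0.49   -0.0323  0.2562] F [-0.62  0.01  0.25] w 0.0465
tool x,y,z in world
 [[ 1.     0.001  0.   ]
 [ 0.001 -1.     0.001]
 [ 0.    -0.001 -1.   ]]
shift tool mm [ 0.  -2.3  6.2]
turn tool rotvec [ 0.0006 -0.0001  0.0007]
[ 0.49024986 -0.03246036  0.25651144]
```

View pics/w2.png

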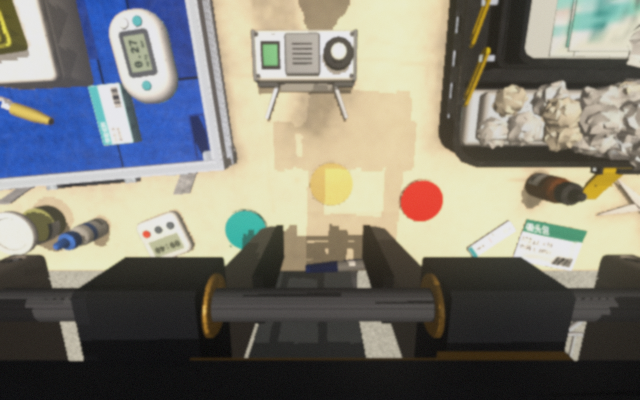

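```bash
python3 - <<'E'
from h import *
a=cv2.imread('pics/w2.png')[10:220,230:450]
cv2.imwrite('pics/c3.png',cv2.resize(a,None,fx=3.5,fy=2.8,interpolation=cv2.INTER_CUBIC))
c=dict(np.load('pics/w2.npz'))
hsv=cv2.cvtColor(c['pixels'],cv2.COLOR_RGB2HSV)
sub=hsv[150:220,290:380]; print(hsv[184,325],hsv[184,345],hsv[150,345],hsv[180,380],hsv[215,300])
m=np.zeros(hsv.shape[:2],np.uint8)
m[150:220,290:380]=((sub[...,1]>95)).astype(np.uint8)*255
n,l,st,ce=cv2.connectedComponentsWithStats(m); i=1+st[1:,4].argmax(); print(st[i],ce[i])
u,v=st[i][0]+(st[i][2]-1)/2,st[i][1]+(st[i][3]-1)/2
for p in (ce[i],(u,v)): print(p,onplane(c,*p,.011).round(4),world(c,*p).round(4))
E
```

```text
[ 24 116 231] [ 26 113 236] [ 19  69 229] [ 27  47 235] [ 29  45 233]
[ 310  163   42   42 1396] [330.54584527 183.50071633]
[330.54584527 183.50071633] [ 0.4808 -0.043   0.011 ] [ 0.4798 -0.0432  0.0057]
(np.float64(330.5), np.float64(183.5)) [ 0.4808 -0.043   0.011 ] [ 0.4796 -0.0431  0.0046]
```

View pics/c3.png

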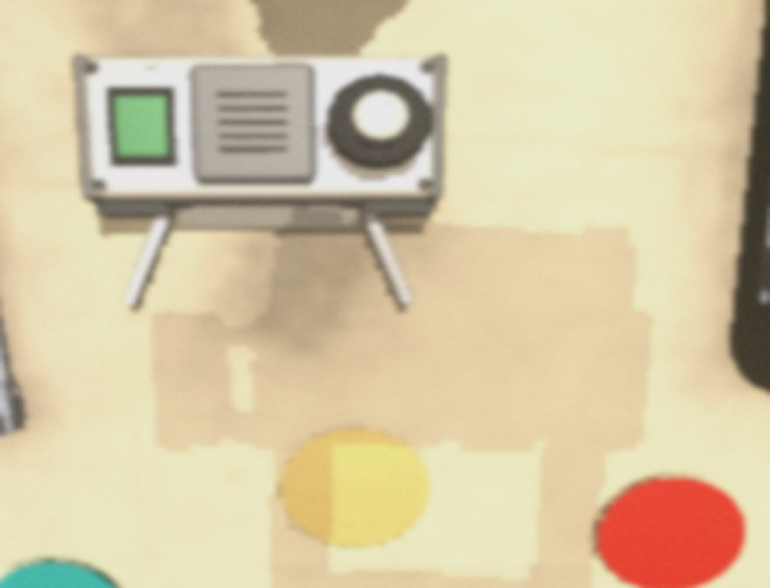

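```bash
python3 - <<'E'
from h import *
c=dict(np.load('pics/w2.npz'))
P=lambda x,y,z:onplane(c,230+x/3.5,10+y/2.8,z)
pts=[((88,195),(-20,60,36)),((437,195),(-20,-60,36)),((443,58),(34,-60,36)),((75,58),(34,60,36)),((381,115),(7,-38,52)),((132,303),(-60,48,12)),((405,303),(-60,-48,12))]
A=[];B=[]
for p,r in pts:
    w=P(*p,r[2]/1000); print(r,w.round(4)); A.append(np.array(r[:2])/1000);B.append(w[:2])
A=np.array(A);B=np.array(B);a0=A.mean(0);b0=B.mean(0)
U,S,V=np.linalg.svd((A-a0).T@(B-b0)); Rr=(U@V).T; t=b0-Rr@a0
print('yaw deg',np.degrees(np.arctan2(Rr[1,0],Rr[0,0])),'origin',t,'resid mm',((A@Rr.T+t-B)*1000).round(1))
E
```

```text
(-20, 60, 36) [0.6072 0.0455 0.036 ]
(-20, -60, 36) [ 0.6073 -0.0697  0.036 ]
(34, -60, 36) [ 0.6586 -0.0703  0.036 ]
(34, 60, 36) [0.6586 0.047  0.036 ]
(7, -38, 52) [ 0.6342 -0.05    0.052 ]
(-60, 48, 12) [0.5647 0.0369 0.012 ]
(-60, -48, 12) [ 0.5647 -0.0616  0.012 ]
yaw deg 0.2652539768386434 origin [ 0.62574494 -0.01197886] resid mm [[-1.8  2.4]
 [-1.3 -2.4]
 [ 1.4 -1.5]
 [ 0.9  1.1]
 [-1.3  0.1]
 [ 0.8 -1.2]
 [ 1.2  1.4]]
```

```bash
python3 - <<'E'
from h import *
for n in('w1','w2','s0'):
    c=dict(np.load(f'pics/{n}.npz')); d=c['depth']; v,u=np.mgrid[:400,:640]
    p=np.stack([(u-c['mtx'][0,2])/c['mtx'][0,0]*d,(v-c['mtx'][1,2])/c['mtx'][1,1]*d,d,np.ones_like(d)],-1)@np.linalg.inv(c['extrinsics']).T
    ok=(d>0)&(p[...,0]>.4)&(p[...,0]<.8)&(abs(p[...,1]+.01)<.2)
    if n[0]=='w': ok&=(v<225)
    q=p[ok]; print(n,'rows y from .18 to -.2 step .02; cols x .4..0.78')
    for y in np.arange(.18,-.21,-.02):
        print('%5.2f'%y,*['%4d'%(np.percentile(s[:,2],97)*1000) if len(s:=q[(abs(q[:,0]-x)<.01)&(abs(q[:,1]-y)<.01)])>3 else '   .' for x in np.arange(.41,.8,.02)])
E
```

```text
w1 rows y from .18 to -.2 step .02; cols x .4..0.78
 0.18   17   18   13    1   66   67   73   73   74   75   77   76   77   74    .    .    .    .    .    .
 0.16   16   15    1    1   66   67   55   55   65   77   77   77   77   76    .    .    .    .    .    .
 0.14    1    2    1   60   56   67   55   55   55   77   77   77   77   75    .    .    .    .    .    .
 0.12    1    1    1   60   56   67   56   56   56   72   75   73   68   55    .    .    .    .    .    .
 0.10    6    6    1    2    1   67   66   66   67   67   67   66   67   66   27    .    .    .    .    .
 0.08    6    6    4    1    1   66   66   66   66   66   65   56    1    1    1    .    .    .    .    .
 0.06    6    6    2    2    1    1    1    1    1    1    1    2    1    1    1    .    .    .    .    .
 0.04    4    3    1    1    1    2    1    1   13   13   37   38   38    2    1    .    .    .    .    .
 0.02    1    2    1    2    1    2    1    2    1   12   38   39   38    2    2    .    .    .    .    .
 0.00    1    1    1    1    1    1    1    1    1    1   45   46   45    2    2    .    .    
[... 4715 characters left out ...]
   0    0    0    0    .    .    .    0    0    0    0    .    .
-0.10    0    0    0    0    0    0    0    0    0    0    1    0    0   -1    .    0    0    1    0    .
-0.12    0    1    0    0    0    0    0    0    0    0    0    0    0    0    0    0    0    0    0    0
-0.14    0    2    3    4    0    0    0    0    0    0    0    0    0    0    0    0    0    0    0    0
-0.16    1    4    4    4    2    0   81   79   79   78   81   81   77   79   79   79   78   79   79   77
-0.18    0    5    3    4    0   80   79   80   79   79   79   79   79   79   88  101  119   79   79   86
-0.20    0    1    2    0    0   80   66   68    .    .  127  127  126  127  128  127  127  128  127  125
```

```bash
python3 - <<'E'
from h import *
c=dict(np.load('pics/s0.npz'))
for p in [(347,249),(374,221)]: print(p,world(c,*p).round(3),onplane(c,*p,.01).round(3))
c=dict(np.load('pics/w1.npz'))
for p in [(258,234),(340,229)]: print(p,world(c,*p).round(3),onplane(c,*p,.01).round(3))
d=np.array([.481,-.043]); y=np.radians(25); a=d-.055*np.array([np.cos(y),np.sin(y)]); print(a)
tool_delta([*a,.06],y)
E
```

```text
(347, 249) [ 0.351 -0.009  0.004] [ 0.347 -0.004  0.01 ]
(374, 221) [ 0.363 -0.14   0.01 ] [ 0.364 -0.14   0.01 ]
(258, 234) [ 0.36  -0.016  0.014] [ 0.358 -0.015  0.01 ]
(340, 229) [ 0.363 -0.146 -0.   ] [ 0.367 -0.146  0.01 ]
[ 0.43115307 -0.066244  ]
t 2.35 pos [ 0.4902 -0.0325  0.2565] F [ 0.3   0.43 -0.1 ] w 0.0419
tool x,y,z in world
 [[ 1.     0.     0.001]
 [ 0.    -1.     0.001]
 [ 0.001 -0.001 -1.   ]]
shift tool mm [-59.3  33.7 196.5]
turn tool rotvec [ 0.0007 -0.0007 -0.4362]
```

Call:
move_arm([
  [[-20,11,10,0,0,0,0.78],[-29,16,30,0,0,0,0.78],[-10,7,40,0,0,-0.136,0.78],[0,0,45,0,0,-0.15,0.78],[0,0,40,0,0,-0.15,0.78],[0,0,25,0,0,0,0.78],[0,0,6,0,0,0,0.78],[0,0,0,0,0,0,0.78]],
])

```text
t: 3.15
tool_pos: [0.4313, -0.066, 0.0598]
orientation: [-3.067, -0.678, 0.001]
wrist_force: [0.2, -0.3, 0.9]
width: 0.0203
```

```bash
python3 - <<'E'
from h import *
tool_delta([.4312,-.0662,.015],np.radians(25))
wshot('w3.png'); shot('side','d1.png')
E
```

```text
t 3.15 pos [ 0.4313 -0.066   0.0598] F [ 0.24 -0.28  0.95] w 0.0203
tool x,y,z in world
 [[ 0.907  0.422 -0.001]
 [ 0.422 -0.907 -0.   ]
 [-0.001 -0.    -1.   ]]
shift tool mm [-0.2  0.1 44.8]
turn tool rotvec [-0.0002  0.0006 -0.0011]
```

View pics/w3.png

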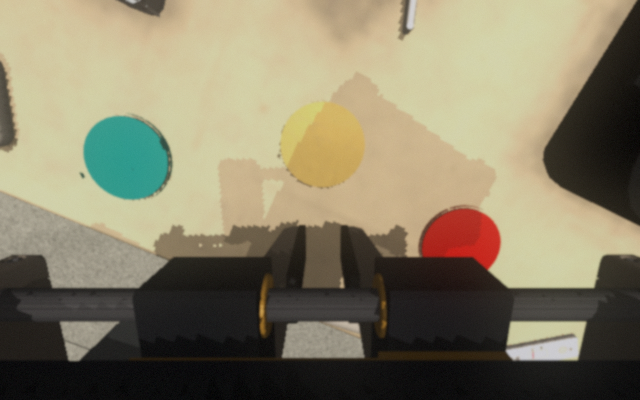

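```bash
python3 - <<'E'
from h import *
c=dict(np.load('pics/w3.npz'))
hsv=cv2.cvtColor(c['pixels'],cv2.COLOR_RGB2HSV)
m=np.zeros(hsv.shape[:2],np.uint8); m[95:195,270:375]=((hsv[95:195,270:375,1]>95)&(hsv[95:195,270:375,0]<40)).astype(np.uint8)*255
n,l,st,ce=cv2.connectedComponentsWithStats(m); i=1+st[1:,4].argmax(); print(st[i],ce[i])
for z in(.006,.011): print(onplane(c,*ce[i],z).round(4))
print(world(c,*ce[i]))
E
```

```text
[ 280  102   85   86 5749] [322.41972517 144.33866759]
[ 0.4796 -0.0436  0.006 ]
[ 0.4799 -0.0435  0.011 ]
[ 0.47954724 -0.04365036  0.00458496]
```

Call:
move_arm([
  [[0,0,15,0,0,0,0.78],[0,0,15,0,0,0,0.78],[0,0,10,0,0,0,0.78],[0,0,5,0,0,0,0.78],[0,0,0,0,0,0,0.78]],
])

```text
t: 3.75
tool_pos: [0.4315, -0.0653, 0.0147]
orientation: [3.067, 0.681, 0.0]
wrist_force: [0.2, -0.3, -0.2]
width: 0.0199
```

Call:
move_arm([
  [[3,0,0,0,0,0,0.78],[5,0,0,0,0,0,0.78],[5,0,0,0,0,0,0.78],[6,0,0,0,0,0,0.78],[6,0,0,0,0,0,0.78],[6,0,0,0,0,0,0.78],[6,0,0,0,0,0,0.78],[6,0,0,0,0,0,0.78],[6,0,0,0,0,0,0.78],[3,0,0,0,0,0,0.78]],
])

```text
t: 4.75
tool_pos: [0.4792, -0.043, 0.0146]
orientation: [3.067, 0.681, 0.001]
wrist_force: [-0.4, -0.1, 0.2]
width: 0.0202
```

```bash
python3 - <<'E'
from h import *
tool_delta([.4312,-.0662,.015],np.radians(25))
wshot('w4.png')
E
```

```text
t 4.75 pos [ 0.4792 -0.043   0.0146] F [-0.37 -0.05  0.18] w 0.0202
tool x,y,z in world
 [[ 0.906  0.423  0.   ]
 [ 0.423 -0.906  0.   ]
 [ 0.001  0.    -1.   ]]
shift tool mm [-53.3   0.7  -0.4]
turn tool rotvec [ 0.0002 -0.0005  0.0006]
```

View pics/w4.png

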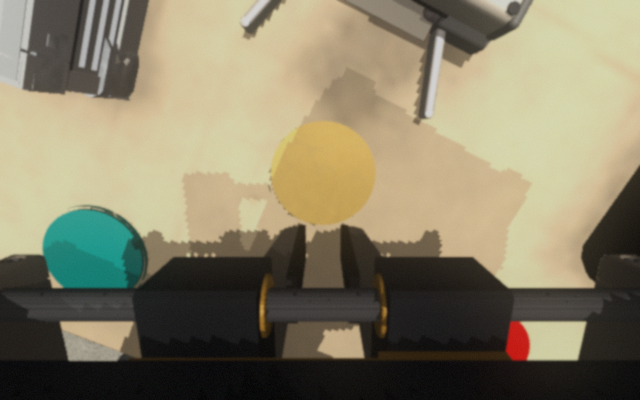

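```bash
cat >> h.py <<'E'
def dish(c,box):
    x0,y0,x1,y1=box; hsv=cv2.cvtColor(c['pixels'],cv2.COLOR_RGB2HSV)
    m=np.zeros(hsv.shape[:2],np.uint8); s=hsv[y0:y1,x0:x1]; m[y0:y1,x0:x1]=((s[...,1]>95)&(s[...,0]<40)).astype(np.uint8)*255
    n,l,st,ce=cv2.connectedComponentsWithStats(m); i=1+st[1:,4].argmax(); print(st[i],ce[i].round(1),onplane(c,*ce[i],.008).round(4))
E
python3 - <<'E'
from h import *
c=dict(np.load('pics/w4.npz')); dish(c,(255,110,390,235))
for p in [(248,33),(420,120)]: print(onplane(c,*p,.012).round(4), world(c,*p).round(4))
E
```

```text
[ 270  120  106  106 8689] [323.  172.6] [ 0.5165 -0.0261  0.008 ]
[0.5627 0.035  0.012 ] [0.5642 0.0382 0.0017]
[ 0.5622 -0.0591  0.012 ] [ 5.639e-01 -6.220e-02  5.000e-04]
```

Call:
move_arm([
  [[3,0,0,0,0,0,0.78],[5,0,0,0,0,0,0.78],[6,0,0,0,0,0,0.78],[6,0,0,0,0,0,0.78],[5,0,0,0,0,0,0.78],[5,0,0,0,0,0,0.78],[2,0,0,0,0,0,0.78],[0,0,0,0,0,0,0.78]],
])

```text
t: 5.6
tool_pos: [0.5078, -0.0296, 0.0146]
orientation: [3.067, 0.681, 0.0]
wrist_force: [-0.1, 0.1, 0.0]
width: 0.0204
```

Call:
move_arm([
  [[0.7,-3,0,0,0,0.073,0.78],[0.7,-3,0,0,0,0.073,0.78],[0.7,-3,0,0,0,0.073,0.78],[0.7,-3,0,0,0,0.073,0.78],[0.7,-3,0,0,0,0.073,0.78],[0.7,-3,0,0,0,0.072,0.78],[0,0,0,0,0,0,0.78]],
])

```text
t: 6.3
tool_pos: [0.5068, -0.0112, 0.0146]
orientation: [-3.142, 0.002, 0.0]
wrist_force: [-1.2, -0.6, 0.1]
width: 0.0203
```

```bash
python3 - <<'E'
from h import *
tool_delta([.585,-.012,.015],np.radians(0))
c=wshot('w5.png'); dish(c,(255,110,390,235))
E
```

```text
t 6.3 pos [ 0.5068 -0.0112  0.0146] F [-1.18 -0.61  0.14] w 0.0203
tool x,y,z in world
 [[ 1.    -0.001 -0.   ]
 [-0.001 -1.    -0.   ]
 [-0.     0.    -1.   ]]
shift tool mm [78.2  0.7 -0.5]
turn tool rotvec [-0.      0.0002 -0.001 ]
[ 270  120  106  106 8770] [322.5 172.2] [ 0.548  -0.0114  0.008 ]
```

View pics/w5.png

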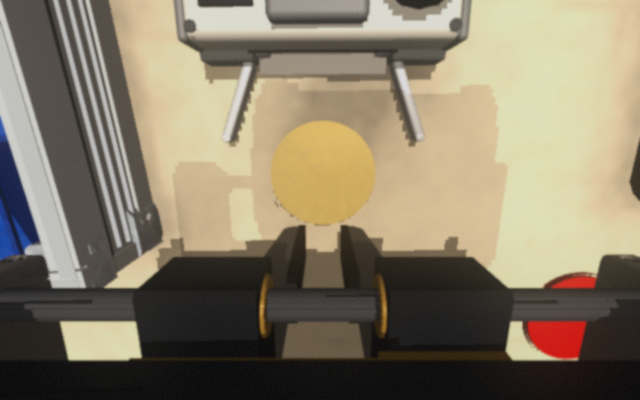

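Call:
move_arm([
  [[3,0,0,0,0,0,0.78],[5,0,0,0,0,0,0.78],[5,0,0,0,0,0,0.78],[5,0,0,0,0,0,0.78],[5,0,0,0,0,0,0.78],[5,0,0,0,0,0,0.78],[5,0,0,0,0,0,0.78],[5,0,0,0,0,0,0.78],[3,0,0,0,0,0,0.78],[0,0,0,0,0,0,0.78]],
])

```text
t: 7.35
tool_pos: [0.5486, -0.0114, 0.0146]
orientation: [3.142, -0.0, 0.001]
wrist_force: [0.3, -1.2, 0.4]
width: 0.0203
```

```bash
python3 - <<'E'
from h import *
tool_delta([.585,-.012,.015],np.radians(0))
c=wshot('w6.png'); dish(c,(255,110,390,235))
E
```

```text
t 7.35 pos [ 0.5486 -0.0114  0.0146] F [ 0.28 -1.16  0.39] w 0.0203
tool x,y,z in world
 [[ 1.    -0.     0.001]
 [-0.    -1.     0.   ]
 [ 0.001 -0.    -1.   ]]
shift tool mm [36.4  0.6 -0.4]
turn tool rotvec [ 0.     -0.0005 -0.0001]
[ 271  143  105   82 7264] [322.8 179.5] [ 0.5858 -0.0117  0.008 ]
```

View pics/w6.png

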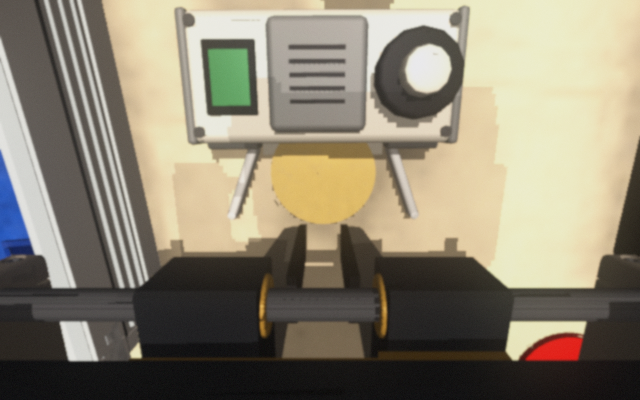

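The dish is centred at (323,175) between the guides (235,215) and (413,215), and its front edge is under the bridge. I'll push on past the plungers.

Call:
move_arm([
  [[3,0,0,0,0,0,0.78],[4,0,0,0,0,0,0.78],[4,0,0,0,0,0,0.78],[4,0,0,0,0,0,0.78],[4,0,0,0,0,0,0.78],[3,0,0,0,0,0,0.78],[3,0,0,0,0,0,0.78],[2,0,0,0,0,0,0.78],[2,0,0,0,0,0,0.78],[0,0,0,0,0,0,0.78]],
])

```text
t: 8.4
tool_pos: [0.5779, -0.0114, 0.0147]
orientation: [3.142, -0.0, 0.002]
wrist_force: [0.1, 0.3, -0.4]
width: 0.0202
```

```bash
python3 - <<'E'
from h import *
tool_delta([.585,-.012,.015],np.radians(0))
c=wshot('w7.png')
E
```

```text
t 8.4 pos [ 0.5779 -0.0114  0.0147] F [ 0.13  0.32 -0.4 ] w 0.0202
tool x,y,z in world
 [[ 1.    -0.     0.001]
 [-0.    -1.     0.   ]
 [ 0.001 -0.    -1.   ]]
shift tool mm [ 7.1  0.6 -0.3]
turn tool rotvec [ 0.     -0.0015 -0.0002]
```

View pics/w7.png

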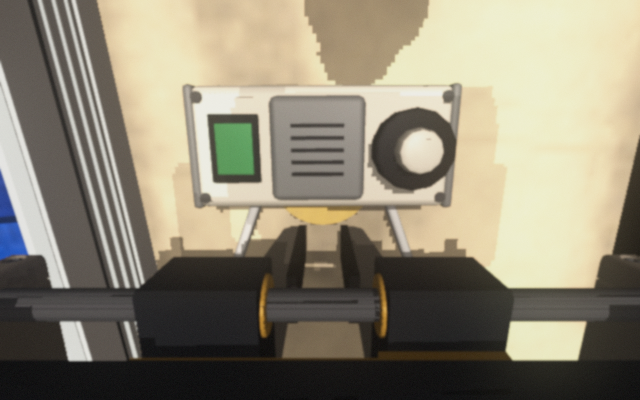

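Call:
move_arm([
  [[1,0,0,0,0,0,0.78],[1,0,0,0,0,0,0.78],[1,0,0,0,0,0,0.78],[1,0,0,0,0,0,0.78],[0.5,0,0,0,0,0,0.78],[0,0,0,0,0,0,0.78]],
])

```text
t: 9.05
tool_pos: [0.5818, -0.0114, 0.0146]
orientation: [3.142, -0.0, 0.001]
wrist_force: [-1.2, -0.0, -0.1]
width: 0.0204
```

```bash
python3 - <<'E'
from h import *
tool_delta([.585,-.012,.015],np.radians(0))
c=wshot('w8.png'); cv2.imwrite('pics/c8.png',cv2.resize(cv2.imread('pics/w8.png')[80:280,200:440],None,fx=3,fy=3,interpolation=cv2.INTER_CUBIC))
E
```

```text
t 9.05 pos [ 0.5818 -0.0114  0.0146] F [-1.19 -0.04 -0.15] w 0.0204
tool x,y,z in world
 [[ 1. -0.  0.]
 [-0. -1.  0.]
 [ 0. -0. -1.]]
shift tool mm [ 3.2  0.6 -0.4]
turn tool rotvec [ 0.     -0.0005 -0.0002]
```

View pics/c8.png

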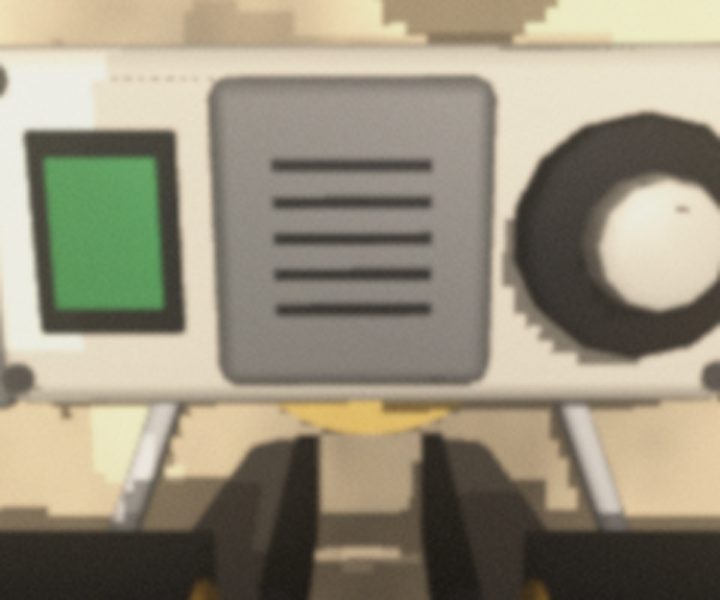

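Call:
move_arm([
  [[0.7,0,0,0,0,0,0.78],[0.7,0,0,0,0,0,0.78],[0.6,0,0,0,0,0,0.78],[0,0,0,0,0,0,0.78]],
])

```text
t: 9.5
tool_pos: [0.5837, -0.0114, 0.0146]
orientation: [-3.142, 0.0, -0.001]
wrist_force: [-0.1, 0.2, 0.5]
width: 0.0205
```

Call:
move_arm([
  [[0.5,0,0,0,0,0,0.78],[0.5,0,0,0,0,0,0.78],[0,0,0,0,0,0,0.78]],
])

```text
t: 9.8
tool_pos: [0.5846, -0.0114, 0.0146]
orientation: [-3.142, 0.0, -0.0]
wrist_force: [-1.3, -0.5, 0.9]
width: 0.0199
```

Call:
move_arm([
  [[0.5,0,0,0,0,0,0.78],[0.5,0,0,0,0,0,0.78],[0,0,0,0,0,0,0.78]],
])

```text
t: 10.1
tool_pos: [0.5857, -0.0114, 0.0146]
orientation: [3.142, -0.0, 0.0]
wrist_force: [-0.0, 0.5, -1.1]
width: 0.0203
```

```bash
python3 - <<'E'
from h import *
tool_delta([.585,-.012,.015],np.radians(0))
c=wshot('w9.png'); cv2.imwrite('pics/c9.png',cv2.resize(cv2.imread('pics/w9.png')[180:280,240:420],None,fx=4,fy=4,interpolation=cv2.INTER_CUBIC))
E
```

```text
t 10.1 pos [ 0.5857 -0.0114  0.0146] F [-0.    0.46 -1.08] w 0.0203
tool x,y,z in world
 [[ 1. -0.  0.]
 [-0. -1.  0.]
 [ 0. -0. -1.]]
shift tool mm [-0.7  0.6 -0.4]
turn tool rotvec [ 0.     -0.0003 -0.0001]
```

View pics/c9.png

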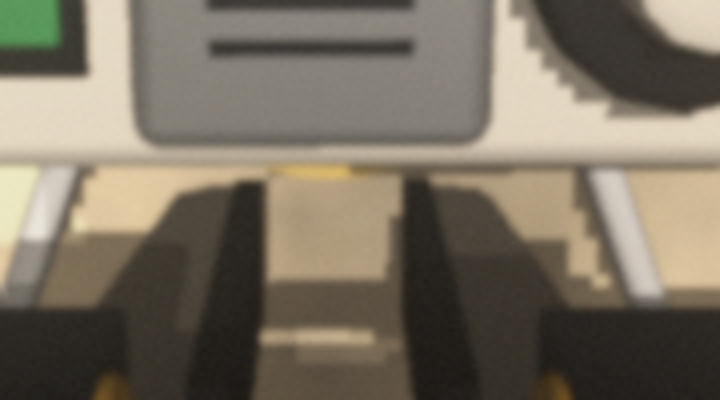

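Call:
move_arm([
  [[0.5,0,0,0,0,0,0.78],[0.5,0,0,0,0,0,0.78],[0,0,0,0,0,0,0.78]],
])

```text
t: 10.45
tool_pos: [0.5866, -0.0114, 0.0146]
orientation: [-3.142, 0.0, -0.0]
wrist_force: [-0.1, -0.0, -0.3]
width: 0.0203
```

Call:
move_arm([
  [[0.5,0,0,0,0,0,0.78],[0,0,0,0,0,0,0.78]],
])

```text
t: 10.65
tool_pos: [0.5871, -0.0114, 0.0146]
orientation: [-3.142, 0.0, -0.0]
wrist_force: [0.3, -0.7, -0.1]
width: 0.0202
```

Call:
move_arm([
  [[0.5,0,0,0,0,0,0.78],[0,0,0,0,0,0,0.78]],
])

```text
t: 10.85
tool_pos: [0.5874, -0.0114, 0.0146]
orientation: [-3.142, 0.0, 0.0]
wrist_force: [0.0, -0.7, -0.3]
width: 0.02
```

```bash
python3 - <<'E'
from h import *
c=wshot('w10.png'); b=cv2.imread('pics/w10.png')[190:250,280:370]
a=cv2.imread('pics/w9.png')[190:250,280:370]
cv2.imwrite('pics/c10.png',cv2.resize(np.vstack([a,b]),None,fx=5,fy=5,interpolation=cv2.INTER_NEAREST)); print(sense()['tool_pos'])
c=shot('side','d2.png');cv2.imwrite('pics/c11.png',cv2.resize(cv2.imread('pics/d2.png')[160:260,290:420],None,fx=6,fy=6,interpolation=cv2.INTER_CUBIC))
E
```

```text
[ 0.5874052  -0.0114277   0.01454463]
```

View pics/c10.png

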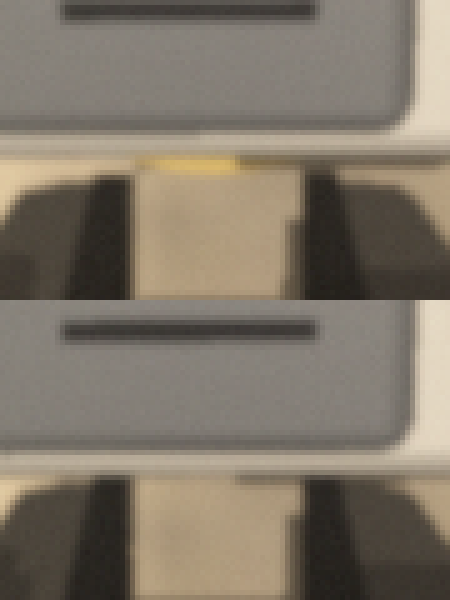

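View pics/c11.png

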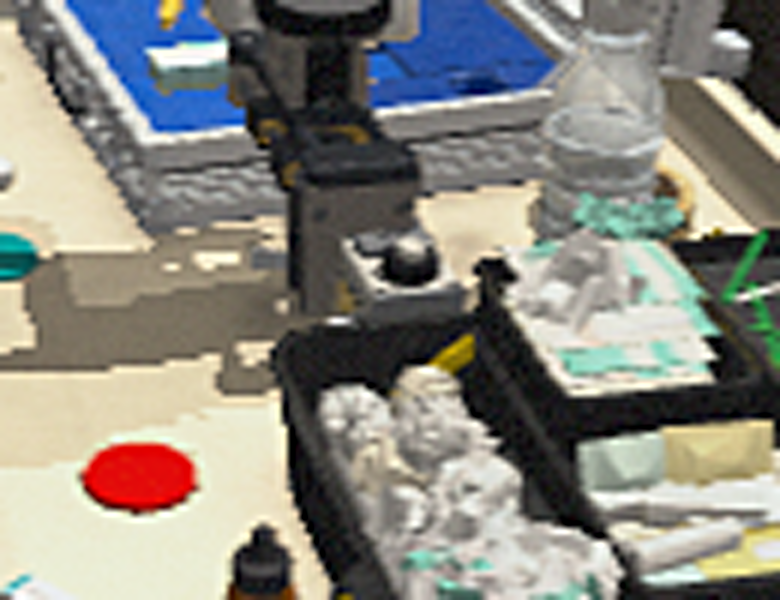

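Call:
move_arm([
  [[0.5,0,0,0,0,0,0.78],[0,0,0,0,0,0,0.78]],
])

```text
t: 11.15
tool_pos: [0.5876, -0.0114, 0.0145]
orientation: [-3.142, 0.0, 0.001]
wrist_force: [-1.0, -0.1, 0.7]
width: 0.0203
```

Call:
move_arm([
  [[0.5,0,0,0,0,0,0.78],[0,0,0,0,0,0,0.78]],
])

```text
t: 11.35
tool_pos: [0.5878, -0.0114, 0.0145]
orientation: [-3.142, 0.0, 0.002]
wrist_force: [-3.7, 0.3, 1.7]
width: 0.0203
```

Call:
move_arm([
  [[0.5,0,0,0,0,0,0.78],[0,0,0,0,0,0,0.78]],
])

```text
t: 11.55
tool_pos: [0.588, -0.0114, 0.0144]
orientation: [-3.142, 0.0, 0.003]
wrist_force: [-5.8, 1.1, 3.2]
width: 0.0205
```

The force has risen to 6 N and the tool has stalled at x≈0.588, which matches the expected home position (0.586 ± 2 mm). I'll add one small push, then back off and look.

Call:
move_arm([
  [[0.5,0,0,0,0,0,0.78],[0,0,0,0,0,0,0.78],[0,0,0,0,0,0,0.78]],
])

```text
t: 11.85
tool_pos: [0.588, -0.0114, 0.0144]
orientation: [-3.142, 0.0, 0.004]
wrist_force: [-5.5, 0.4, 3.8]
width: 0.0206
```

Call:
move_arm([
  [[-5,0,0,0,0,0,0.78],[-15,0,0,0,0,0,0.78],[-25,0,-5,0,0,0,0.78],[-35,0,-10,0,0,0,0.78],[-35,0,-15,0,0,0,0.78],[-35,0,-15,0,-0.12,0,0.78],[-10,0,-10,0,-0.14,0,0.78],[0,0,0,0,-0.14,0,0.78],[0,0,0,0,0,0,0.78]],
])

```text
t: 12.75
tool_pos: [0.4339, -0.0115, 0.0699]
orientation: [3.079, -0.0, -0.624]
wrist_force: [0.9, 0.6, 0.4]
width: 0.0206
```

```bash
python3 - <<'E'
from h import *
tool_delta([.45,-.0114,.1],0)
c=wshot('w11.png')
E
```

```text
t 12.75 pos [ 0.4339 -0.0115  0.0699] F [0.92 0.6  0.37] w 0.0206
tool x,y,z in world
 [[ 0.921 -0.    -0.389]
 [-0.    -1.     0.   ]
 [-0.389 -0.    -0.921]]
shift tool mm [  3.1  -0.1 -34. ]
turn tool rotvec [ 0.000e+00  3.998e-01 -2.000e-04]
```

View pics/w11.png

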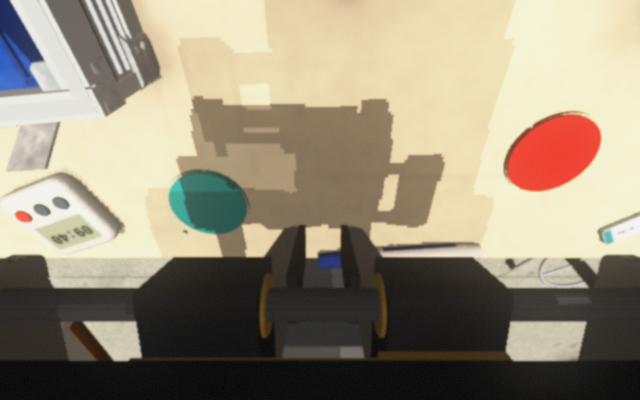

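Call:
move_arm([
  [[0,0,-10,0,0.14,0,0.78],[0,0,-10,0,0.14,0,0.78],[0,0,0,0,0.14,0,0.78],[0,0,0,0,0.14,0,0.78],[0,0,0,0,0.14,0,0.78],[0,0,0,0,0.14,0,0.78],[0,0,0,0,0,0,0.78]],
])

```text
t: 13.5
tool_pos: [0.4318, -0.0117, 0.0886]
orientation: [3.065, -0.002, 0.686]
wrist_force: [-0.4, 0.3, -0.5]
width: 0.0201
```

```bash
python3 - <<'E'
from h import *
tool_delta([.45,-.0114,.1],0)
c=wshot('w12.png')
E
```

```text
t 13.5 pos [ 0.4318 -0.0117  0.0886] F [-0.41  0.26 -0.54] w 0.0201
tool x,y,z in world
 [[ 0.904 -0.001  0.427]
 [-0.001 -1.     0.001]
 [ 0.427 -0.001 -0.904]]
shift tool mm [21.3 -0.3 -2.5]
turn tool rotvec [ 0.0011 -0.4407 -0.0012]
```

View pics/w12.png

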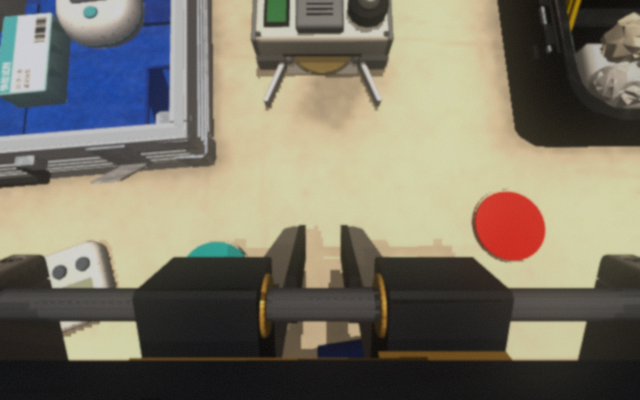

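```bash
python3 - <<'E'
from h import *
c=dict(np.load('pics/w12.npz'))
cv2.imwrite('pics/c12.png',cv2.resize(cv2.imread('pics/w12.png')[0:115,240:410],None,fx=4.5,fy=4.5,interpolation=cv2.INTER_CUBIC))
for z in(.008,.011): print(onplane(c,322,75,z).round(4))
for p,z in [((266,104),.012),((379,104),.012),((252,42),.036),((393,42),.036)]: print(p,onplane(c,*p,z).round(4))
E
```

```text
[ 0.5922 -0.0116  0.008 ]
[ 0.5902 -0.0116  0.011 ]
(266, 104) [0.5612 0.0377 0.012 ]
(379, 104) [ 0.5611 -0.0616  0.012 ]
(252, 42) [0.6041 0.0465 0.036 ]
(393, 42) [ 0.604  -0.0706  0.036 ]
```

View pics/c12.png

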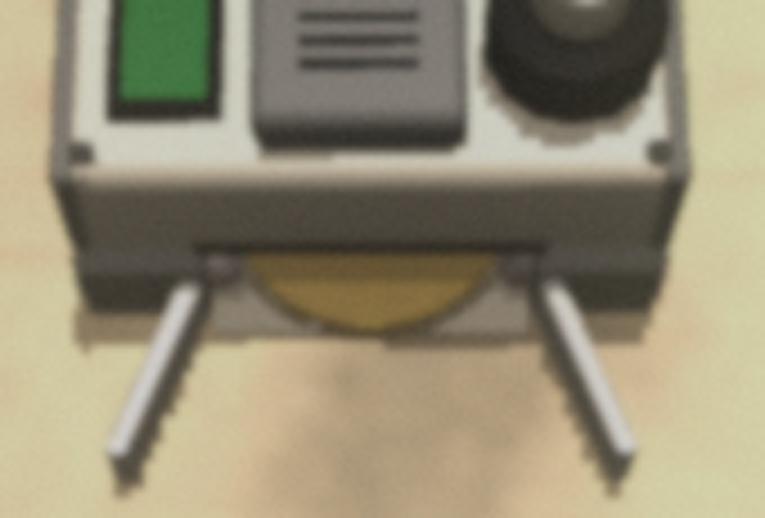

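```bash
python3 - <<'E'
from h import *
for n,p in [('w6',(429,68)),('w7',(420.5,150.5)),('w8',(419.3,161))]:
    c=dict(np.load(f'pics/{n}.npz')); print(n,onplane(c,*p,.052).round(4),world(c,*p).round(4))
s=sense(); print(s['joint_positions'].round(3)); tool_delta([.55,-.05,.25],0)
E
```

```text
w6 [ 0.635  -0.0508  0.052 ] [ 0.6343 -0.0494  0.0563]
w7 [ 0.6342 -0.05    0.052 ] [ 0.6436 -0.0116  0.1743]
w8 [ 0.634  -0.0498  0.052 ] [ 0.6346 -0.0481  0.0574]
[-0.045  0.138  2.453  0.165  0.116  1.367]
t 13.55 pos [ 0.4339 -0.0113  0.0891] F [0.55 0.31 0.14] w 0.0205
tool x,y,z in world
 [[ 0.906 -0.001  0.423]
 [-0.001 -1.    -0.001]
 [ 0.423  0.    -0.906]]
shift tool mm [173.3  38.5 -96.7]
turn tool rotvec [-3.000e-04 -4.366e-01 -1.000e-03]
```

Call:
move_arm([
  [[0,0,-20,0,-0.107,0,1],[0,0,-40,0,-0.11,0,1],[0,0,-40,0,-0.11,0,1],[0,0,-40,0,-0.11,0,1],[20,10,-20,0,0,-0.14,1],[20,10,0,0,0,-0.1496,1],[20,10,0,0,0,-0.1496,1],[20,0,0,0,0,-0.1496,1],[0,0,0,0,0,-0.1496,1],[0,0,0,0,0,-0.1496,1]],
])

```text
t: 14.55
tool_pos: [0.4864, -0.0242, 0.2349]
orientation: [2.818, 1.35, 0.051]
wrist_force: [-0.6, 0.3, 0.2]
width: 0.0004
```

Call:
move_arm([
  [[0,0,0,0,0,-0.1496,1],[0,0,0,0,0,-0.1496,1],[0,0,0,0,0,-0.1496,1],[0,0,0,0,0,-0.1496,1],[0,0,0,0,0,-0.1496,1],[0,0,0,0,0,-0.1496,1],[0,0,0,0,0,-0.1496,1],[0,0,0,0,0,-0.1496,1],[0,0,0,0,0,-0.1496,1],[0,0,0,0,0,-0.1496,1]],
])

```text
t: 15.55
tool_pos: [0.4859, -0.0243, 0.2351]
orientation: [1.141, 2.89, 0.02]
wrist_force: [0.0, 0.5, 0.2]
width: 0.0004
```

Call:
move_arm([
  [[0,0,0,0,0,-0.1496,1],[0,0,0,0,0,-0.1496,1],[0,0,0,0,0,-0.1496,1],[0,0,0,0,0,-0.1496,1],[0,0,0,0,0,-0.1496,1],[0,0,0,0,0,0,1]],
])

```text
t: 16.15
tool_pos: [0.486, -0.0241, 0.2349]
orientation: [0.012, 3.104, -0.0]
wrist_force: [-1.2, -0.3, -0.8]
width: 0.0002
```

```bash
python3 - <<'E'
from h import *
tool_delta([.634,-.050,.16],np.pi)
c=wshot('w13.png')
E
```

```text
t 16.15 pos [ 0.486  -0.0241  0.2349] F [-1.16 -0.26 -0.81] w 0.0002
tool x,y,z in world
 [[-0.999  0.008 -0.037]
 [ 0.008  1.     0.   ]
 [ 0.037 -0.    -0.999]]
shift tool mm [-145.3  -24.8   80.3]
turn tool rotvec [-0.0001  0.0371 -0.0077]
```

View pics/w13.png

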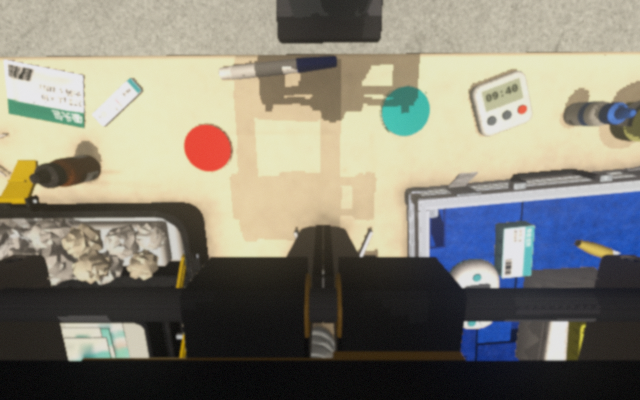

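Call:
move_arm([
  [[0,0,0,0,0.037,-0.008,1],[-20,-5,0,0,0,0,1],[-40,-6,0,0,0,0,1],[-40,-6,0,0,0,0,1],[-30,-6,0,0,0,0,1],[-15,-3,20,0,0,0,1],[0,0,40,0,0,0,1],[0,0,20,0,0,0,1],[0,0,0,0,0,0,1]],
])

```text
t: 17.1
tool_pos: [0.6285, -0.0494, 0.1508]
orientation: [-0.008, -3.136, -0.003]
wrist_force: [-0.5, 0.7, 0.2]
width: 0.0007
```

```bash
python3 - <<'E'
from h import *
tool_delta([.634,-.050,.085],np.pi)
c=wshot('w14.png'); shot('side','d3.png')
E
```

```text
t 17.1 pos [ 0.6285 -0.0494  0.1508] F [-0.55  0.68  0.23] w 0.0007
tool x,y,z in world
 [[-1.     0.005  0.005]
 [ 0.005  1.     0.002]
 [-0.005  0.002 -1.   ]]
shift tool mm [-5.8 -0.7 65.7]
turn tool rotvec [ 0.0018 -0.0055 -0.0052]
```

View pics/w14.png

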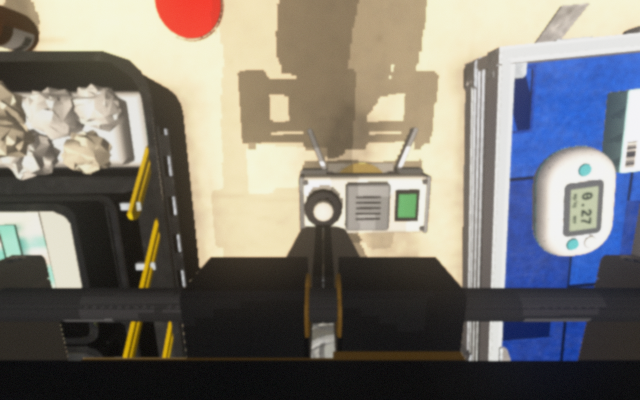

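View pics/d3.png

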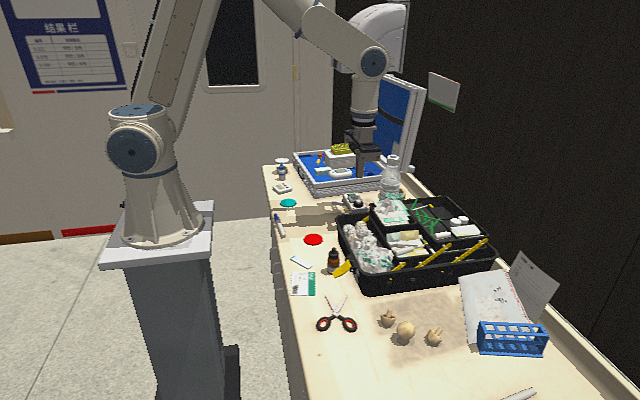

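```bash
python3 - <<'E'
from h import *
c=dict(np.load('pics/w14.npz'))
cv2.imwrite('pics/c14.png',cv2.resize(cv2.imread('pics/w14.png')[120:270,250:450],None,fx=4,fy=4,interpolation=cv2.INTER_CUBIC))
for p in [(322,207),(322,208),(322.5,209)]: print(onplane(c,*p,.052).round(4),world(c,*p).round(4))
E
```

```text
[ 0.631 -0.05   0.052] [ 0.6297 -0.05    0.057 ]
[ 0.6319 -0.0501  0.052 ] [ 0.6308 -0.05    0.0562]
[ 0.6328 -0.0496  0.052 ] [ 0.6318 -0.0496  0.0559]
```

View pics/c14.png

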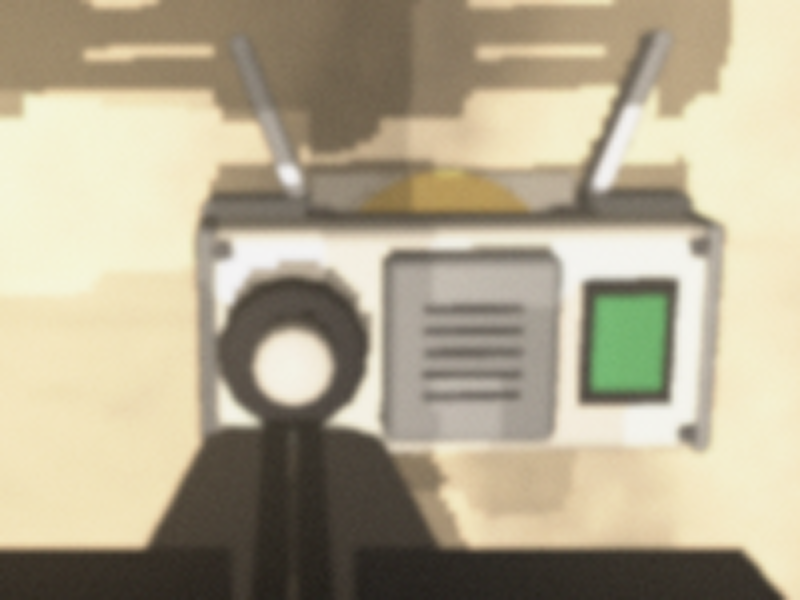

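Call:
move_arm([
  [[-3,-0.4,10,0.002,-0.005,-0.005,1],[-3,0,20,0,0,0,1],[0,0,20,0,0,0,1],[0,0,15,0,0,0,1],[0,0,10,0,0,0,1],[0,0,5,0,0,0,1],[0,0,0,0,0,0,1]],
])

```text
t: 17.9
tool_pos: [0.6368, -0.0495, 0.0734]
orientation: [-0.007, 3.136, 0.001]
wrist_force: [-0.8, -0.4, -0.6]
width: 0.0005
```

```bash
python3 - <<'E'
from h import *
tool_delta([.6345,-.050,.063],np.pi)
c=wshot('w15.png')
cv2.imwrite('pics/c15.png',cv2.resize(cv2.imread('pics/w15.png')[130:290,220:420],None,fx=4,fy=3.7,interpolation=cv2.INTER_CUBIC))
E
```

```text
t 17.9 pos [ 0.6368 -0.0495  0.0734] F [-0.81 -0.43 -0.6 ] w 0.0005
tool x,y,z in world
 [[-1.    -0.004 -0.006]
 [-0.004  1.     0.   ]
 [ 0.006  0.    -1.   ]]
shift tool mm [ 2.4 -0.5 10.4]
turn tool rotvec [0.0004 0.0058 0.0044]
```

View pics/c15.png

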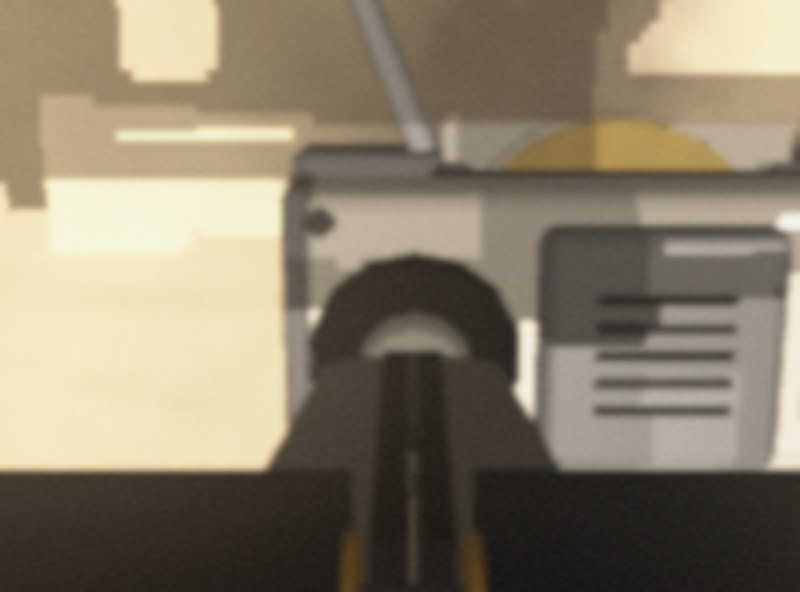

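Call:
move_arm([
  [[1.2,-0.3,2,0,0.003,0.002,1],[1.2,-0.2,2,0,0.003,0.002,1],[0,0,2,0,0,0,1],[0,0,1,0,0,0,1],[0,0,0,0,0,0,1]],
])

```text
t: 18.45
tool_pos: [0.6346, -0.0501, 0.0667]
orientation: [-0.001, 3.141, 0.0]
wrist_force: [0.3, 0.0, 2.3]
width: 0.0004
```

Call:
move_arm([
  [[0,0,1,0,0,0,1],[0,0,1,0,0,0,1],[0,0,0,0,0,0,1]],
])

```text
t: 18.75
tool_pos: [0.6346, -0.05, 0.0647]
orientation: [-0.001, 3.141, 0.001]
wrist_force: [0.0, -0.6, 2.0]
width: 0.0005
```

Call:
move_arm([
  [[0,0,1,0,0,0,1],[0,0,1,0,0,0,1],[0,0,0,0,0,0,1]],
])

```text
t: 19.05
tool_pos: [0.6346, -0.05, 0.0633]
orientation: [-0.001, 3.141, 0.001]
wrist_force: [-2.6, -0.9, 8.2]
width: 0.0008
```

Call:
move_arm([
  [[0,0,0.5,0,0,0,1],[0,0,0.5,0,0,0,1],[0,0,0,0,0,0,1]],
])

```text
t: 19.35
tool_pos: [0.6347, -0.05, 0.0631]
orientation: [-0.001, 3.141, 0.001]
wrist_force: [-5.4, -0.1, 16.8]
width: 0.0005
```

```bash
python3 - <<'E'
from h import *
s=sense(); print(s['tool_pos'],s['wrist_force'],s['moment'],s['tau'])
c=wshot('w16.png')
cv2.imwrite('pics/c16.png',cv2.resize(cv2.imread('pics/w16.png')[130:290,220:420],None,fx=4,fy=3.7,interpolation=cv2.INTER_CUBIC))
c=shot('scene','s2.png')
cv2.imwrite('pics/c17.png',cv2.resize(cv2.imread('pics/s2.png')[120:240,200:360],None,fx=5,fy=5,interpolation=cv2.INTER_CUBIC))
E
```

```text
[ 0.63465079 -0.05002636  0.06314963] [-5.44656083 -0.11968803 16.76224816] [0.02590118 0.92800125 0.01217171] [ 3.65223242e-01 -5.61502397e+01 -2.45156372e+01  1.42409136e-01
 -1.89574890e+00  7.86858636e-04]
```

View pics/c16.png

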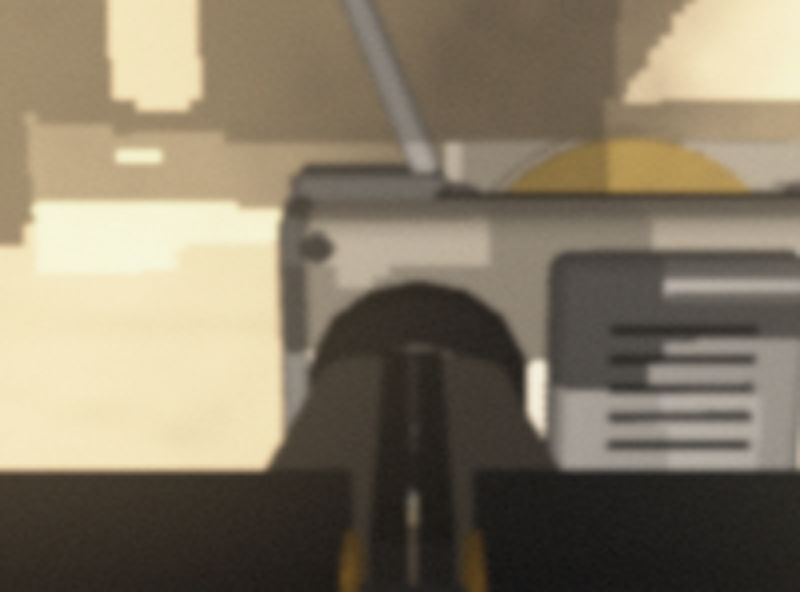

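View pics/c17.png

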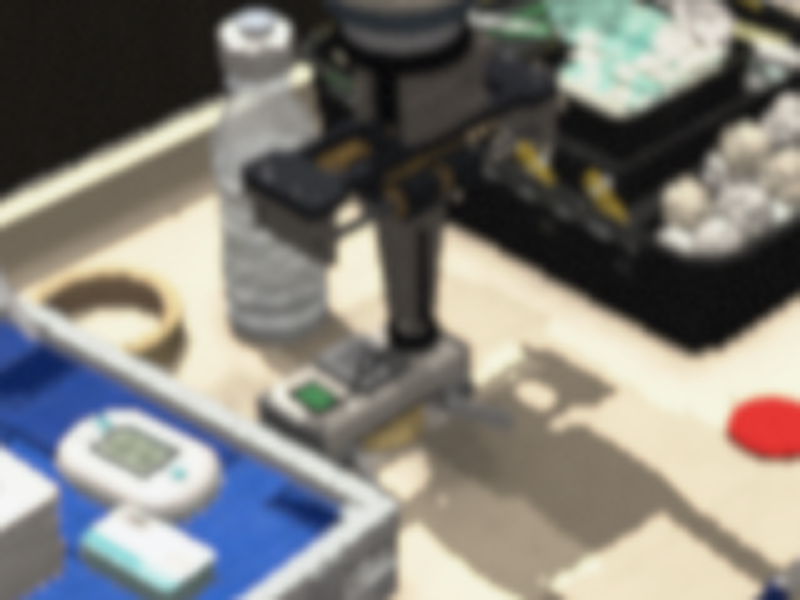

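```bash
python3 - <<'E'
from h import *
c=dict(np.load('pics/w8.npz')); 
for u in range(370,452,4): print(u,*['%3d'%(world(c,u,v)[2]*1000) for v in range(118,204,6)])
c=dict(np.load('pics/w16.npz')); print()
for v in range(200,236,4): print(v,*['%3d'%(world(c,u,v)[2]*1000) for u in range(296,356,4)])
print((220+420/4,130+320/3.7))
E
```

```text
370  38  35  36  36  35  36  36  36  35  36  35  35  36  36  36
374  36  37  35  36  37  43  46  47  47  42  37  36  36  36  36
378  35  36  36  38  45  47  47  49  47  46  47  35  36  36  36
382  36  35  36  46  48  47  48  48  48  48  47  48  36  37  36
386  36  35  44  48  48  48  48  47  48  48  47  49  37  36  36
390  35  37  48  47  47  48  49  48  48  48  48  48  46  35  36
394  35  46  47  49  48  47  48  50  49  47  48  48  48  36  35
398  35  47  47  48  49  49  52  54  54  53  48  47  47  47  36
402  36  47  47  48  48  53  56  55  56  56  48  49  48  48  37
406  37  48  48  48  51  55  56  56  55  56  55  48  49  48  35
410  43  48  47  48  55  56  55  57  55  56  56  48  48  48  36
414  47  48  47  48  54  56  57  56  56  56  56  47  48  48  36
418  46  47  48  48  55  56  57  56  56  56  55  49  49  48  36
422  35  47  49  48  56  56  56  58  55  56  55  47  48  48  35
426  35  47  48  48  56  55  56  55  57  57  55  48  48  47  36
430  36  48  47  48  54  56  56  55  56  56  57  48  48  37  37
434  37  48  48  48  47  54  56  55  55  56  48  48  47  36  36
438  35  46  47  48  47  54  57  55  56  55  49  47  35  36  37
442  37  36  48  48  48  47  47  47  48  47  47  47  36  36  36
446  35  36  35  47  47  49  47  48  49  49  48  36  36  36  36
450  35  33  35  36  48  48  49  48  48  47  35  36  36  36  36

200  35  36  37  37  36  37  35  35  35  37  36  37  36  36  36
204  36  36  36  36  36  36  36  37  36  36  37  36  37  36  36
208  36  35  35  36  35  40  41  44  42  39  36  35  35  37  35
212  36  36  37  40  47  48  47  47  47  48  46  39  36  36  36
216  35  36  42  48  49  47  47  48  48  48  47  47  43  36  36
220  35  36  48  49  47  49  48  48  49  48  48  48  47  36  35
224  35  46  48  48  49  47  48  51  48  48  48  48  47  46  36
228  36  48  56  55  54  57  57  58  58  56  56  55  47  47  37
232  36  63  64  63  62  65  64  64  65  62  61  62  62  48  37
(325.0, 216.48648648648648)
```

The depth map shows the collar at 48 mm and the key top at 56 mm when up. Contact therefore came at TCP z≈0.067 and the hard stop at 0.063, which is the full 4 mm of travel, at 17 N. I'll release it and check that it springs back.

Call:
move_arm([
  [[0,0,-2,0,0,0,1],[0,0,-3,0,0,0,1],[0,0,-10,0,0,0,1],[0,0,-25,0,0,0,1],[0,0,-35,0,0,0,1],[10,0,-25,0,0,0,1],[30,0,-10,0,0,0,1],[30,0,0,0,0,0,1],[10,0,0,0,0,0,1],[0,0,0,0,0,0,1]],
])

```text
t: 20.45
tool_pos: [0.5536, -0.05, 0.172]
orientation: [-0.001, 3.142, 0.001]
wrist_force: [0.7, 0.5, -0.2]
width: 0.0006
```

```bash
python3 - <<'E'
from h import *
tool_delta([.55,-.05,.17],np.pi)
c=wshot('w17.png'); shot('side','d4.png'); shot('scene','s4.png')
cv2.imwrite('pics/c18.png',cv2.resize(cv2.imread('pics/d4.png')[140:300,240:420],None,fx=4,fy=3.7,interpolation=cv2.INTER_CUBIC))
E
```

```text
t 20.45 pos [ 0.5536 -0.05    0.172 ] F [ 0.74  0.49 -0.18] w 0.0006
tool x,y,z in world
 [[-1.    -0.    -0.   ]
 [-0.     1.     0.001]
 [ 0.     0.001 -1.   ]]
shift tool mm [ 3.6 -0.   2. ]
turn tool rotvec [0.0005 0.0001 0.0003]
```

View pics/w17.png

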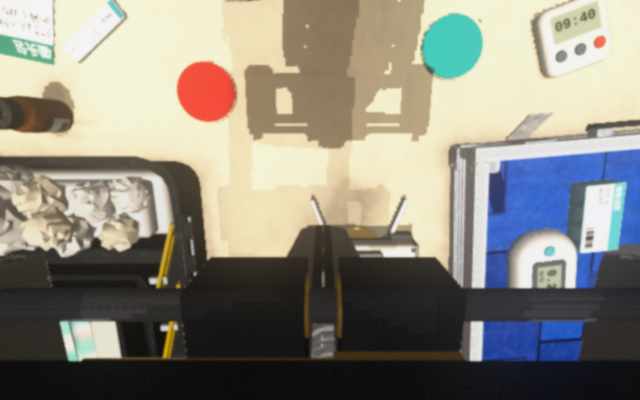

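View pics/c18.png

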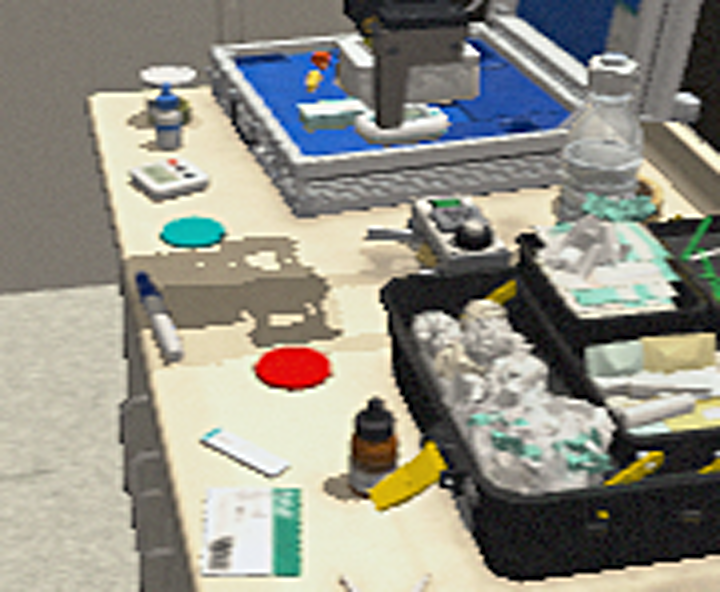

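View pics/s4.png

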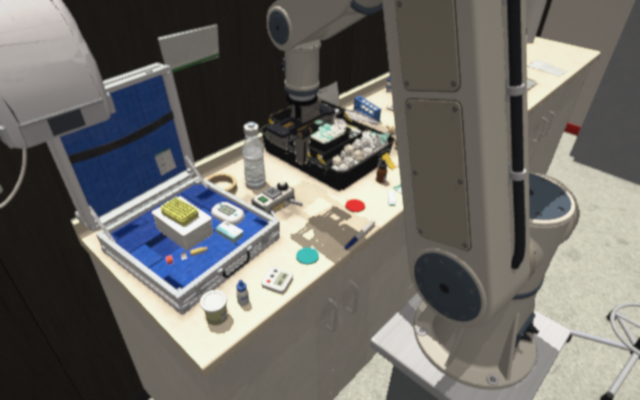

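Call:
move_arm([
  [[-20,-10,-20,0,0,0,1],[-30,-10,-25,0,0,0,1],[-30,-10,-15,0,0,0,1],[-15,-5,0,0,0,0,1],[0,0,0,0,0,0,1]],
])

```text
t: 21.1
tool_pos: [0.6523, -0.0857, 0.2314]
orientation: [-0.0, 3.14, 0.0]
wrist_force: [-0.4, 0.4, -0.4]
width: 0.0002
```

```bash
python3 - <<'E'
from h import *
tool_delta([.55,-.05,.17],np.pi)
c=wshot('w18.png')
cv2.imwrite('pics/c19.png',cv2.resize(cv2.imread('pics/w18.png')[120:260,260:460],None,fx=4,fy=4,interpolation=cv2.INTER_CUBIC))
p=proj(c,(.6345,-.05,.054)); print(p)
u0,v0=p.round().astype(int)
for v in range(v0-14,v0+15,4): print(v,*['%3d'%(world(c,u,v)[2]*1000) for u in range(u0-20,u0+21,3)])
E
```

```text
t 21.1 pos [ 0.6523 -0.0857  0.2314] F [-0.4   0.43 -0.43] w 0.0002
tool x,y,z in world
 [[-1.    -0.    -0.002]
 [-0.     1.     0.   ]
 [ 0.002  0.    -1.   ]]
shift tool mm [102.4  35.7  61.2]
turn tool rotvec [0.0001 0.0018 0.0002]
[355.48482015 170.08466744]
156  29  37  38  36  43  48  47  47  49  48  35  37  36  43
160  29  35  36  49  48  48  49  49  48  50  49  34  35  43
164  31  35  45  48  48  50  54  56  55  48  48  47  38  43
168  31  36  46  49  50  55  55  56  55  55  48  48  37  43
172  32  37  47  48  49  55  56  56  56  56  48  48  37  45
176  33  37  36  47  49  47  56  56  57  49  49  36  37  44
180  33  36  36  37  47  48  47  48  48  48  37  36  35  44
184  33  36  36  35  37  34  36  35  36  36  37  36  36  43
```

View pics/c19.png

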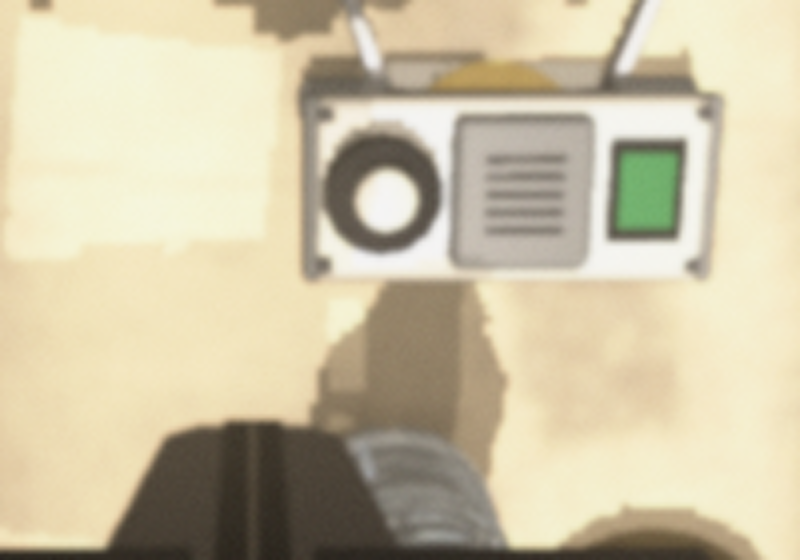

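```bash
python3 - <<'E'
from h import *
c=dict(np.load('pics/w18.npz')); print('dish rear',onplane(c,385,135,.011).round(4),'guide-side bridge front',onplane(c,385,143,.036).round(4))
print(job_done())
E
```

```text
dish rear [ 0.5981 -0.0109  0.011 ] guide-side bridge front [ 0.6063 -0.0155  0.036 ]
the job is handed in; nothing more can be done
None
```

I pushed the tan dish into the reader until it was home against the stop pins. Then I pressed the key fully down and let it spring back, and handed the job in at about 21 s. No verdict is given.

- **Dish:** I pushed it flat with two slightly open fingertips, first slanting to line it up with the channel, then straight in past the plungers. It stopped rigidly at a push of about 6 N. That stop puts its centre at x ≈ 0.627, and the camera fit of the reader gave about 0.626.
- **Key:** I pressed it straight down with closed fingertips after the dish was home. Contact came at tool height of about 67 mm and the hard stop at 63 mm, so the full 4 mm of travel, at about 17 N. Afterwards the depth image showed the key top back at 56 mm, its height before pressing.
- **Other things:** the last pictures show the bystanders and the red and turquoise discs where they were, judged by eye. The arm ended clear of everything, with no force on it.

Three checks disagreed or were incomplete:
- **Key height:** depth puts the key top 8 mm above its collar, against the 4 mm described. It therefore bottomed about 4 mm above the collar, not flush with it.
- **Dish rear edge:** a tilted close view put it about 12–14 mm in front of the bridge, and a rough last reading from further away, partly hidden by the bridge, put it about 8 mm in front. The expected figure is 11 mm, so I relied on the rigid stop.
- **Plungers:** I could not read their travel directly.

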